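# Load four modules into their matching test nests

### The arm

A 7-joint arm with a two-finger parallel gripper is mounted at the origin on the work surface. World frame = base frame: x ahead of the robot, y to its left, z up, the work surface at z = 0. Lengths are in mm, angles in rad, forces in N, time in s.
With the tool pointing down it reaches from about 350 to 900 mm from the base axis. Payload 19.9 kg.
Tool frame: the origin (TCP) lies midway between the tips of the shut fingers; the grasp point (between the pads) lies 19 mm behind it; z points along the fingers, y is the line along which they close (so a half turn about z gives the same grasp; the last joint's range is limited). The gripper opens to 94 mm and grips with 3 to 60 N. Pads are 16 mm wide; open, the fingers measure 119 mm over their backs; the gripper's body (75 mm by 177 mm) begins 78 mm behind the grasp point.
Start: joints at [-1.349, 0.417, -0.01, 1.614, 0.005, 1.111, -0.053], TCP at [162.96, 603.36, 205.425] pointing down, gripper open.
Joint ranges: [-2.81, 2.81], [-0.39, 2.02], [-1.27, 1.25], [0.06, 2.57], [-1.19, 4.33], [0.19, 2], [-2.82, 2.82]. Speed limits (rad/s): [1.89, 1.89, 2.39, 2.39, 3.01, 3.01, 3.01].

### API

Orientations are given as [roll, pitch, yaw] about the fixed x, y, z axes, in that order (R = Rz(yaw) Ry(pitch) Rx(roll)).
In Python, from bench import env, camera, sign_off gives the robot as it stands.
- The arm moves only by the tool servo_tool, never from a script. Its argument "targets" is a list of rows, each an object with "jaw": the gripper's target within -1 to 1 (shut at 1, half-way at 0, fully open at -1); "delta_pos": the shift along the tool's x, y, z in cm, a list of three; "roll": the turn about the tool's z in degrees. In form: [{"jaw": jaw, "delta_pos": [x, y, z], "roll": roll}, ...]. A call has exactly 5 rows; each row is the pose to reach, as a shift and turn from the pose commanded when the call began, along the tool's axes at that moment; what a row does not reach only later rows make up. A row lasts 1/8 s, in which the tool goes at most 62.5 mm and 10.7 degrees, less where a joint would pass 70% of its speed; a pose out of reach is approached as far as the arm can. A call with a gripper value outside its range is refused whole. The fingers move at their own pace and stop on an object; "force" is the grip in N (left out, the last holds). Time passes only in rows, so rows that repeat a pose let the fingers close, or fill a call up. It gives the time, the measured TCP pose, the force, the opening and the grip force at its end, in the units of the state.
- env.read_state(): the state, without advancing time (a new reading comes with each control period).
- camera(name): name is "side" or "top" or "wrist"; returns a dict with "image" (384x512x3 uint8, red, green, blue), "fx", "fy", "cx", "cy" (pixels), "R" (3x3) and "t" (3): a world point X has camera coordinates R X + t. Camera axes: x right, y down, z forward; pixel columns grow to the right and rows downward; lengths in mm; the calibration is good to about 2 mm. The wrist camera is an equidistant fisheye: a pixel r from the principal point sees the ray r / f radians off the axis. A picture is of the moment at which its call begins. There is no depth.
- sign_off(): hands the job in; it is judged then, once.
The state is a dict: "time_s": time; "qpos": joint angles; "dq": joint speeds; "joint_efforts": joint torques, N m; "tool_pos": TCP position; "orientation": TCP orientation; "wrist_force": force on the tool from outside, world axes, zero at the start; "ft_torque": the same for the moment, N m; "opening": finger opening in mm; "grasp_force": force on a finger pad.
Only numpy, scipy, OpenCV 4.12 (cv2) and the standard library are available. Lean on these libraries where they do the work, as an engineer would, in place of code of your own. Each camera call takes 0.05 s, during which the arm holds its last target. There are 200 camera calls.

### The job

Four loose electronic modules with green boards (large round, small round, square, long) lie on the bench among four empty black-rimmed test nests. Put each module, right way up, into the nest whose recess has the shape and size of its board, so that the board lies flat on the recess floor inside the rim. Set each one down gently: do not drop it.

Things in the scene. Friction and masses are not known exactly. Their poses are not given: they have to be found in the camera images.
- module_round: Loose electronic module with a large round board, 76 mm across. Origin: centre of the board's underside; z up. Green 4 mm board; in its middle a plain aluminium block to grip, top 36 mm above the origin; the small parts around it are below 13 mm. The block is a cylinder 40 mm across. About 120 g.
- module_small: Loose electronic module with a small round board, 46 mm across. Origin: centre of the board's underside; z up. Green 4 mm board; in its middle a plain aluminium block to grip, top 36 mm above the origin; the small parts around it are below 13 mm. The block is a cylinder 28 mm across. About 70 g.
- module_square: Loose electronic module with a square board, 62 x 62 mm. Origin: centre of the board's underside; z up. Green 4 mm board; in its middle a plain aluminium block to grip, top 36 mm above the origin; the small parts around it are below 13 mm. The block is 36 x 36 mm; board and block have their sides along x and y. About 130 g.
- module_long: Loose electronic module with a long board, 100 mm (along its x) x 40 mm (along its y). Origin: centre of the board's underside; z up. Green 4 mm board; in its middle a plain aluminium block to grip, top 36 mm above the origin; the small parts around it are below 13 mm. The block is 44 mm along x, 32 mm along y. About 150 g. It fits its nest either way round.
- nest_round: Test nest with black rim and grey floor, a shallow tray with a large round recess 92 mm across (102 mm outside) for the large round module. Fixed to the bench. Origin: centre of its underside (on the bench, height 0); recess floor 6 mm up, rim top 12 mm up, rim 5 mm thick; 8 mm of room all round the matching board; no lid. 
- nest_small: Test nest with black rim and grey floor, a shallow tray with a small round recess 62 mm across (72 mm outside) for the small round module. Fixed to the bench. Origin: centre of its underside (on the bench, height 0); recess floor 6 mm up, rim top 12 mm up, rim 5 mm thick; 8 mm of room all round the matching board; no lid. 
- nest_square: Test nest with black rim and grey floor, a shallow tray with a square recess 78 x 78 mm (88 mm outside) for the square module, sides along its x and y. Fixed to the bench. Origin: centre of its underside (on the bench, height 0); recess floor 6 mm up, rim top 12 mm up, rim 5 mm thick; 8 mm of room all round the matching board; no lid. 
- nest_long: Test nest with black rim and grey floor, a shallow tray with a long recess 116 mm (along its x) x 56 mm (along its y) (126 x 66 mm outside) for the long module. Fixed to the bench. Origin: centre of its underside (on the bench, height 0); recess floor 6 mm up, rim top 12 mm up, rim 5 mm thick; 8 mm of room all round the matching board; no lid. 
Mind the look-alikes: they are no part of the job. Leave any blue or orange look-alike of the module_square alone.

How it is judged:
By the outcome, as a careful person would: the job done as asked, in the order asked, and still so for the second after the job is handed in, with the robot touching nothing.
It also fails if it takes over 115 s, if anything falls off the work surface, if the arm or the gripper's body presses on something with over 40 N, if the wrist force passes 120 N, or if a joint passes its speed limit or range.

## Working session

There is one attempt and no reset: what is moved stays moved. The work goes in short steps, Python scripts to look and compute and a tool call to move; the robot and the scene stay as the last step left them, time stands still between calls to the robot, and variables do not carry over. Pictures are saved under pics/ and viewed, at most 14 in all, crops included, and the job is handed in when it is done.

Besides the shell and the picture viewer there is one more tool, called after "Emit:" as a command line: name --argument value ..., lists and objects as JSON in quotes. servo_tool: Moves the arm, as the interface text tells. Its arguments: {"type":"object","properties":{"targets":{"type":"array","items":{"type":"object","properties":{"jaw":{"type":"number"},"delta_pos":{"type":"array","items":{"type":"number"}},"roll":{"type":"number"}}}},"force":{"type":"number"}},"required":["targets"]}

```bash
mkdir -p pics; cat > h.py <<'E'
import numpy as np, cv2
from bench import env, camera, sign_off
def ray(c,u,v,z):
    d=np.array([(u-c["cx"])/c["fx"],(v-c["cy"])/c["fy"],1.0])
    R=np.array(c["R"]);o=-R.T@np.array(c["t"]);d=R.T@d
    return o+d*(z-o[2])/d[2]
def save(c,n,s=1.5): cv2.imwrite(f"pics/{n}.png",cv2.resize(c["image"][:,:,::-1],None,fx=s,fy=s))
E
python3 - <<'E'
from h import *
c=camera("top"); save(c,"top1"); np.save("top.npy",c["image"])
print({k:c[k] for k in c if k!="image"}); print(env.read_state())
for n in("side",): save(camera(n),n+"1")
E
```

```text
{'fx': 491.2441172758741, 'fy': 491.2441172758741, 'cx': 249.2372226379629, 'cy': 192.99460245513993, 'R': array([[ 0.02557724, -0.9996619 , -0.00467968],
       [-0.99166113, -0.0247805 , -0.12646787],
       [ 0.12630915,  0.00787536, -0.99195967]]), 't': array([ -35.57641426,  505.19425966, 1357.86923827])}
{'time_s': 0.05, 'qpos': array([-1.34853144,  0.41796664, -0.01032205,  1.61415357,  0.0046996 ,
        1.11073362, -0.05298263]), 'dq': array([ 1.14377870e-03,  1.27256935e-03, -1.05134603e-03, -6.70917125e-05,
       -6.25708186e-04,  3.35018495e-04,  1.20497162e-03]), 'joint_efforts': array([ 1.81154352e-03, -8.53460455e+01,  6.40508775e-01, -4.27208912e+01,
       -4.90764552e-02,  1.61030749e-02,  2.84370714e-07]), 'tool_pos': array([162.85053555, 603.01714353, 204.83845028]), 'orientation': array([-3.14035832e+00,  8.41685043e-05,  2.87787058e+00]), 'wrist_force': array([ 0.81750647,  0.79355066, -0.16399603]), 'ft_torque': array([ 0.02572984, -0.01110318,  0.0116583 ]), 'grasp_force': 0.0, 'opening': 94.0118415799026}
```

View pics/top1.png

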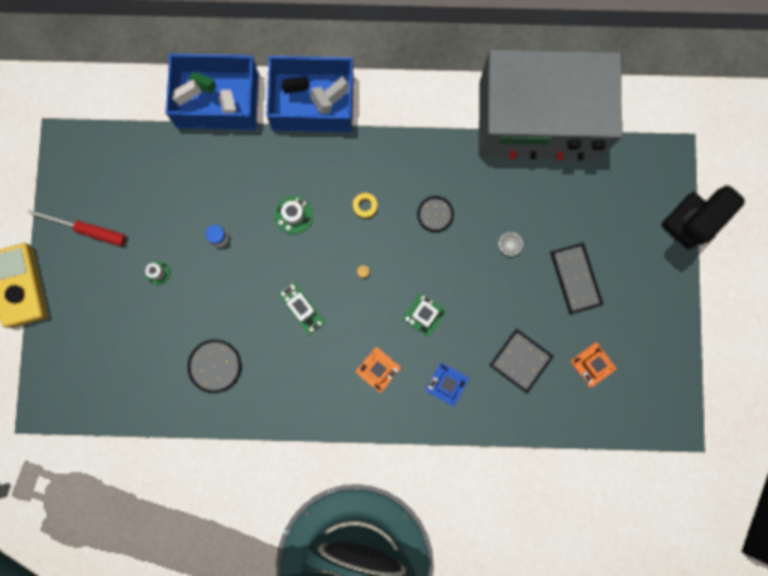

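The top view, in 1.5x pixels, shows:
- **Green modules:** large round (293,213), small round (156,272), long (301,308), square (425,313).
- **Nests:** large round (215,366), small round (436,213), long (577,278), square (521,361).
- **Square-module candidates:** green (425,313), orange (378,369) and (594,365), blue (447,384). Only the green one fits the description.

I'll confirm this in a crop and measure.

```bash
cat > m.py <<'E'
from h import *
def green(im):
    h=cv2.cvtColor(im,cv2.COLOR_RGB2HSV); return cv2.inRange(h,(45,110,50),(80,255,255))
def measure():
    c=camera("top"); im=c["image"]; 
    def P(cnt,z): return np.array([ray(c,u,v,z)[:2] for u,v in cnt.reshape(-1,2)],np.float32)
    m=cv2.morphologyEx(green(im),cv2.MORPH_CLOSE,np.ones((9,9)))
    for cnt in cv2.findContours(m,0,cv2.CHAIN_APPROX_NONE)[0]:
        if cv2.contourArea(cnt)<60: continue
        p=P(cnt,4); print("G",cnt.reshape(-1,2).mean(0).round()*1.5,"rect",np.round(cv2.minAreaRect(p)[0]),np.round(cv2.minAreaRect(p)[1]),round(cv2.minAreaRect(p)[2],1),"circ",np.round(cv2.minEnclosingCircle(p),1) if 0 else cv2.minEnclosingCircle(p))
    k=cv2.inRange(im.max(2),0,48)
    for cnt in cv2.findContours(k,0,cv2.CHAIN_APPROX_NONE)[0]:
        if cv2.contourArea(cnt)<250: continue
        p=P(cnt,12); print("N",cnt.reshape(-1,2).mean(0).round()*1.5,"rect",np.round(cv2.minAreaRect(p)[0]),np.round(cv2.minAreaRect(p)[1]),round(cv2.minAreaRect(p)[2],1))
    return c
if __name__=="__main__":
    c=measure(); im=c["image"]
    cv2.imwrite("pics/crop1.png",cv2.resize(im[120:275,85:425][:,:,::-1],None,fx=2.35,fy=2.35,interpolation=2))
E
python3 m.py
```

```text
G [312.  322.5] rect [443.  94.] [25. 38.] 39.6 circ ((442.8965759277344, 94.16023254394531), 21.827350616455078)
G [430.5 319.5] rect [ 455. -132.] [34. 61.] 46.3 circ ((457.15325927734375, -129.54608154296875), 32.232845306396484)
G [291. 216.] rect [652. 140.] [73. 67.] 62.0 circ ((653.15625, 139.6109161376953), 37.057594299316406)
G [202.5  81. ] rect [921. 333.] [51. 25.] 64.1 circ ((919.283203125, 333.51312255859375), 25.677705764770508)
N [363.  550.5] rect [ 32. -17.] [203.  67.] 80.3
N [760.5 523.5] rect [  99. -734.] [ 41. 147.] 87.6
N [702. 216.] rect [ 674. -653.] [ 88. 152.] 47.7
N [60.  6.] rect [1069.  634.] [ 26. 225.] 1.3
```

View pics/crop1.png

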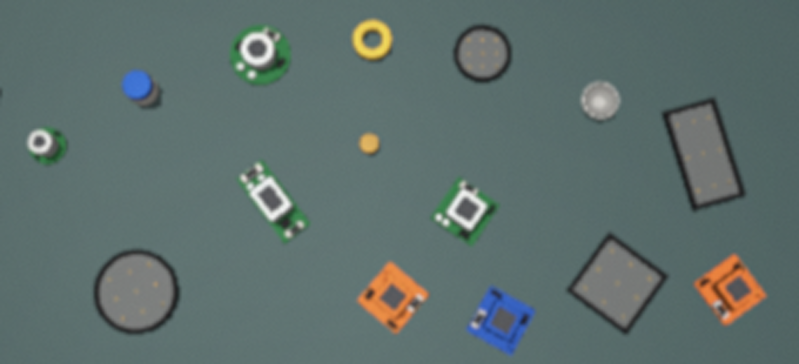

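View pics/side1.png

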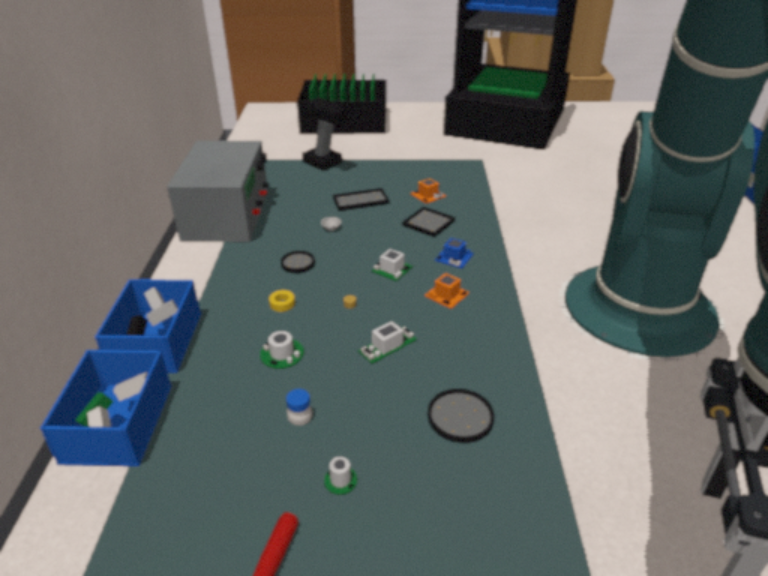

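The crop shows upright modules with white or aluminium blocks carrying dark labels. The green square (465,210 in the crop) is the one meant; the orange and blue squares are decoys. I'll measure block labels at z=36 and nest floors at z=6.

```bash
cat > m2.py <<'E'
from h import *
def measure(c=None):
    c=c or camera("top"); im=c["image"]; h=cv2.cvtColor(im,cv2.COLOR_RGB2HSV)
    P=lambda cnt,z: np.array([ray(c,u,v,z)[:2] for u,v in cnt.reshape(-1,2)],np.float32)
    win=np.zeros(im.shape[:2],np.uint8); win[90:285,30:460]=255
    def rep(tag,m,z,lo,hi,mode=cv2.RETR_EXTERNAL,hole=False):
        cs,hi_=cv2.findContours(m&win,mode,cv2.CHAIN_APPROX_NONE)
        for i,cnt in enumerate(cs):
            if hole and hi_[0][i][3]<0: continue
            a=cv2.contourArea(cnt)
            if not lo<a<hi: continue
            p=P(cnt,z); r=cv2.minAreaRect(p); M=cv2.moments(p.reshape(-1,1,2))
            print(tag,(cnt.reshape(-1,2).mean(0)*1.5).round(),"cen",round(M["m10"]/M["m00"],1),round(M["m01"]/M["m00"],1),"rect",np.round(r[0],1),np.round(r[1],1),round(r[2],1))
    rep("nest",cv2.inRange(h,(0,0,60),(179,45,150)),6,250,1e5)
    w=cv2.inRange(im,(150,150,150),(255,255,255))
    rep("label",w,36,4,200,cv2.RETR_CCOMP,True)
    rep("white",w,36,30,400)
    return c
if __name__=="__main__": measure()
E
python3 m2.py
```

```text
nest [593. 364.] cen 376.9 -440.5 rect [ 376.9 -440.4] [71.8 72.1] 36.9
nest [519. 357.] cen 382.6 -306.8 rect [ 387.3 -303.8] [107.1 109.2] 58.7
nest [575. 275.] cen 542.2 -410.8 rect [ 545.  -409.8] [124.3  57.3] 16.7
nest [258. 291.] cen 464.8 133.5 rect [511.  152.4] [529.2 722. ] 1.5
nest [166. 166.] cen 760.1 380.2 rect [752.2 387.4] [ 99.1 240.3] 44.1
label [425. 313.] cen 464.0 -118.9 rect [ 463.7 -119.1] [25.6 25.9] 57.4
label [299. 306.] cen 470.8 116.0 rect [470.9 116.1] [31.3 20.7] 38.7
label [152. 270.] cen 533.1 397.5 rect [532.8 397.5] [16.5 13.9] 47.3
label [291. 211.] cen 653.5 139.1 rect [652.9 139.1] [22.9 22.3] 46.3
white [425. 311.] cen 464.7 -119.1 rect [ 467.6 -119.7] [39.7 44. ] 57.5
white [296. 303.] cen 472.2 117.5 rect [478.5 122.2] [65.4 33.1] 38.6
white [152. 270.] cen 532.6 397.0 rect [533.4 396.9] [26.2 25.5] 3.6
white [510. 246.] cen 596.7 -280.0 rect [ 596.3 -276.9] [26.  31.5] 1.4
white [291. 210.] cen 653.4 139.0 rect [653.8 138.8] [40.7 38.3] 28.3
```

```bash
python3 - <<'E'
from h import *
c=camera("top"); im=c["image"]; mx=im.max(2)
print(mx[244,120:146], mx[142,275:285], mx[200,200])
P=lambda cnt,z: np.array([ray(c,u,v,z)[:2] for u,v in cnt.reshape(-1,2)],np.float32)
for T in(60,70,80):
  k=cv2.inRange(mx,0,T); k[:100]=0;k[285:]=0
  cs,H=cv2.findContours(k,cv2.RETR_CCOMP,cv2.CHAIN_APPROX_NONE)
  for i,cnt in enumerate(cs):
    if 300<cv2.contourArea(cnt)<3000:
      z=12 if H[0][i][3]<0 else 9
      p=P(cnt,z); r=cv2.minAreaRect(p); print(T,"out" if z==12 else "in",(cnt.reshape(-1,2).mean(0)*1.5).round(),np.round(r[0],1),np.round(r[1],1),round(r[2],1))
E
```

```text
[115 114 114 112  95  51  54  94 122 128 127 126 126 126 125 127 127 127
 126 127 128 129 137 137 129 127] [111 110  92  57  54  91 120 126 130 136] 126
60 out [521. 360.] [ 380.8 -303.9] [86.8 86.8] 54.9
60 in [521. 361.] [ 381.  -304.3] [84.5 84.9] 54.4
60 out [576. 278.] [ 541.1 -408.9] [125.3  67.5] 17.1
60 in [576. 278.] [ 541.7 -410. ] [122.7  62.2] 17.0
60 out [435. 214.] [ 659.4 -135.9] [68.3 67. ] 1.4
60 in [435. 214.] [ 660.2 -137.5] [64.3 65.1] 46.6
60 out [697. 223.] [ 659.8 -640.3] [ 90.  190.7] 48.5
60 out [546. 158.] [ 771.  -348.6] [ 42.3 249.6] 1.4
70 out [214. 366.] [355.4 276.2] [95.9 99.9] 1.5
70 in [214. 366.] [356.1 277.6] [93.6 93. ] 47.2
70 out [521. 360.] [ 381.  -304.1] [88.6 88.1] 54.6
70 in [521. 360.] [ 381.1 -304.2] [83.1 83. ] 54.6
70 out [576. 278.] [ 541.  -408.9] [126.7  68.4] 17.3
70 in [576. 278.] [ 542.1 -410.1] [121.9  61. ] 17.1
70 out [435. 214.] [ 659.5 -137.3] [68.3 69.8] 1.4
70 in [435. 213.] [ 660.2 -137.6] [62.5 64.2] 1.4
70 out [697. 224.] [ 658.4 -639.5] [ 92.7 193.3] 49.8
70 out [546. 159.] [ 769.4 -347.2] [ 45.3 252.5] 1.4
80 out [214. 366.] [355.4 274.8] [101.5  98.8] 47.3
80 in [214. 366.] [356.1 276.2] [91.5 91.1] 47.2
80 out [521. 361.] [ 380.9 -303.7] [89.7 90.4] 54.4
80 in [521. 360.] [ 381.3 -304.4] [81.8 82.1] 54.7
80 out [576. 278.] [ 541.2 -409.2] [128.3  70.6] 17.1
80 in [576. 278.] [ 541.9 -410. ] [120.7  59.7] 17.0
80 out [435. 214.] [ 660.9 -137.3] [71.4 69.8] 1.0
80 in [435. 213.] [ 661.6 -137.5] [62.2 63. ] 46.6
80 out [697. 224.] [ 658.2 -638.6] [ 95.  195.5] 49.6
80 out [545. 159.] [ 769.5 -348.7] [ 45.3 255.5] 1.4
```

```bash
cat > g.py <<'E'
# usage: g.py x y z toolY_deg [x y z toolY_deg ...]: deltas (cm, tool axes now) and roll (deg) from the present pose
import sys; from h import *
s=env.read_state(); p=s["tool_pos"]; yw=s["orientation"][2]
X=np.array([np.cos(yw),np.sin(yw)]); Y=np.array([np.sin(yw),-np.cos(yw)])
print("t",round(s["time_s"],2),"p",p.round(1),"toolY",round(np.degrees(yw)-90,1),"open",round(s["opening"],1),"grip",round(s["grasp_force"],1),"F",s["wrist_force"].round(1),"q1,q7",s["qpos"][[0,6]].round(2))
a=list(map(float,sys.argv[1:]))
for i in range(0,len(a),4):
    d=np.array(a[i:i+2])-p[:2]; r=(np.degrees(yw)-90-a[i+3]+90)%180-90
    print([round(d@X/10,2),round(d@Y/10,2),round((p[2]-a[i+2])/10,2)],"roll",round(r,1))
E
python3 g.py 533 397.4 150 40
```

```text
t 0.25 p [162.9 603.2 205.2] toolY 74.9 open 94.0 grip 0.0 F [-0.3  0.  -0.9] q1,q7 [-1.35 -0.05]
[np.float64(-41.1), np.float64(-10.22), np.float64(5.52)] roll 34.9
```

Emit:
servo_tool --targets '[{"jaw":-1,"delta_pos":[-6,-1.5,0.8],"roll":5},{"jaw":-1,"delta_pos":[-12,-3,1.6],"roll":12},{"jaw":-1,"delta_pos":[-18,-4.5,2.4],"roll":20},{"jaw":-1,"delta_pos":[-24,-6,3.2],"roll":28},{"jaw":-1,"delta_pos":[-30,-7.5,4],"roll":34.9}]' --force 20

```text
time_s: 0.88
tool_pos: [434.5, 451.6, 165.3]
orientation: [3.141, -0.0, 2.265]
wrist_force: [0.1, 0.9, 0.1]
opening: 94.0
grasp_force: 0.0
```

```bash
python3 g.py 533 397.4 150 40
```

```text
t 0.88 p [434.5 451.6 165.3] toolY 39.8 open 94.0 grip 0.0 F [0.1 0.9 0.1] q1,q7 [-1.01 -0.08]
[np.float64(-10.47), np.float64(4.1), np.float64(1.53)] roll -0.2
```

Emit:
servo_tool --targets '[{"jaw":-1,"delta_pos":[-5,2,1],"roll":0},{"jaw":-1,"delta_pos":[-10,3.8,1.5],"roll":0},{"jaw":-1,"delta_pos":[-10.5,4.1,1.5],"roll":0},{"jaw":-1,"delta_pos":[-10.5,4.1,1.5],"roll":0},{"jaw":-1,"delta_pos":[-10.5,4.1,1.5],"roll":0}]'

```text
time_s: 1.5
tool_pos: [530.7, 399.8, 150.6]
orientation: [-3.142, -0.001, 2.271]
wrist_force: [-0.5, 0.2, -0.5]
opening: 94.0
grasp_force: 0.0
```

```bash
python3 - <<'E'
from h import *
c=camera("wrist"); save(c,"w1"); np.savez("w1.npz",**c); print({k:c[k] for k in c if k!="image"})
R=np.array(c["R"]);t=np.array(c["t"])
X=R@np.array([533,397.4,36])+t; th=np.arctan2(np.hypot(X[0],X[1]),X[2]); n=X[:2]/np.hypot(*X[:2]); print("expect px", np.array([c["cx"],c["cy"]])+n*th*c["fx"])
E
```

```text
{'fx': 297.3186396354542, 'fy': 297.3186396354542, 'cx': 254.90413494066078, 'cy': 195.3454891844514, 'R': array([[ 7.64211464e-01,  6.44965445e-01, -6.42992751e-04],
       [ 6.28020604e-01, -7.43905973e-01,  2.28460116e-01],
       [ 1.46870554e-01, -1.74995652e-01, -9.73553061e-01]]), 't': array([-662.96834238,  -46.00968637,  327.2941635 ])}
expect px [255.53879154 196.65100621]
```

View pics/w1.png

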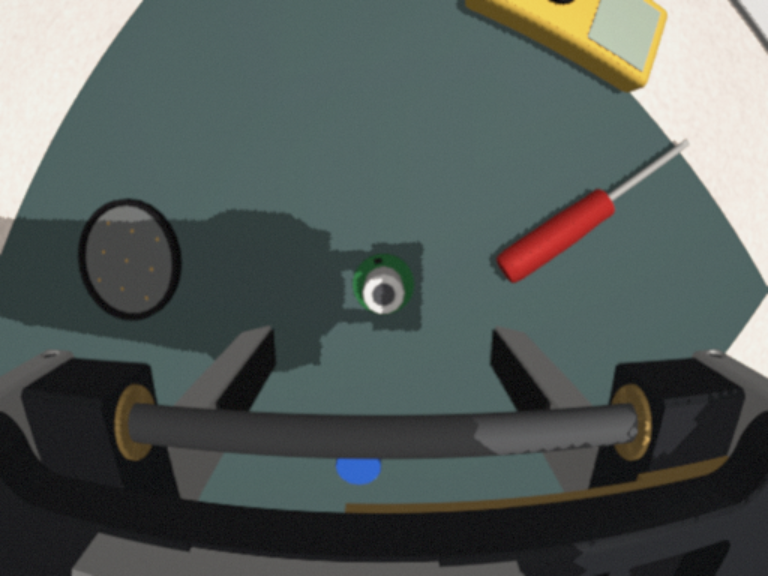

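The wrist view puts the small module's label at (383,294), i.e. (255,196) in native pixels, against a predicted (255.5,196.7). The top-view positions hold, and nothing blocks the fingers.

```bash
python3 g.py 533 397.4 15 40
```

```text
t 1.55 p [530.7 399.8 150.6] toolY 40.1 open 93.8 grip 0.0 F [ 0.  -0.2  0.5] q1,q7 [-0.85  0.11]
[np.float64(-0.33), np.float64(0.02), np.float64(13.56)] roll 0.1
```

Emit:
servo_tool --targets '[{"jaw":-1,"delta_pos":[-0.3,0,4],"roll":0},{"jaw":-1,"delta_pos":[-0.3,0,9],"roll":0},{"jaw":-1,"delta_pos":[-0.3,0,12],"roll":0},{"jaw":-1,"delta_pos":[-0.3,0,13.5],"roll":0},{"jaw":-0.3,"delta_pos":[-0.3,0,13.5],"roll":0}]'

```text
time_s: 2.17
tool_pos: [533.4, 396.6, 15.3]
orientation: [-3.141, -0.0, 2.269]
wrist_force: [0.2, -0.5, 1.0]
opening: 87.3
grasp_force: 0.0
```

Emit:
servo_tool --targets '[{"jaw":1,"delta_pos":[0,0,0],"roll":0},{"jaw":1,"delta_pos":[0,0,0],"roll":0},{"jaw":1,"delta_pos":[0,0,0],"roll":0},{"jaw":1,"delta_pos":[0,0,0],"roll":0},{"jaw":1,"delta_pos":[0,0,0],"roll":0}]'

```text
time_s: 2.8
tool_pos: [533.8, 396.3, 15.5]
orientation: [3.142, 0.0, 2.269]
wrist_force: [0.1, 0.2, -0.1]
opening: 37.4
grasp_force: 0.0
```

```bash
python3 g.py 533 397.4 150 40 660.5 -137.4 150 0
```

```text
t 2.8 p [533.8 396.3  15.5] toolY 40.0 open 37.4 grip 0.0 F [ 0.1  0.2 -0.1] q1,q7 [-0.82  0.14]
[np.float64(0.14), np.float64(0.0), np.float64(-13.45)] roll -0.0
[np.float64(-49.03), np.float64(-24.59), np.float64(-13.45)] roll 40.0
```

Emit:
servo_tool --targets '[{"jaw":1,"delta_pos":[0,0,0],"roll":0},{"jaw":1,"delta_pos":[0,0,0],"roll":0},{"jaw":1,"delta_pos":[0,0,0],"roll":0},{"jaw":1,"delta_pos":[0,0,-0.5],"roll":0},{"jaw":1,"delta_pos":[0,0,-2],"roll":0}]'

```text
time_s: 3.42
tool_pos: [533.5, 396.0, 35.6]
orientation: [-3.14, 0.0, 2.269]
wrist_force: [-0.8, -0.9, -0.9]
opening: 27.3
grasp_force: 20.0
```

Emit:
servo_tool --targets '[{"jaw":1,"delta_pos":[0,0,-4],"roll":0},{"jaw":1,"delta_pos":[0,0,-9],"roll":0},{"jaw":1,"delta_pos":[-5,-2.5,-11.5],"roll":8},{"jaw":1,"delta_pos":[-10,-5,-11.5],"roll":16},{"jaw":1,"delta_pos":[-15,-7.5,-11.5],"roll":24}]'

```text
time_s: 4.05
tool_pos: [573.2, 231.7, 152.2]
orientation: [3.14, -0.001, 1.845]
wrist_force: [0.2, 0.2, -1.0]
opening: 27.5
grasp_force: 20.0
```

```bash
python3 g.py 660.5 -137.4 150 0
```

```text
t 4.05 p [573.2 231.7 152.2] toolY 15.7 open 27.5 grip 20.0 F [ 0.2  0.2 -1. ] q1,q7 [-0.7 -0. ]
[np.float64(-37.89), np.float64(-1.61), np.float64(0.22)] roll 15.7
```

Emit:
servo_tool --targets '[{"jaw":1,"delta_pos":[-5,-0.2,0],"roll":3},{"jaw":1,"delta_pos":[-11,-0.5,0],"roll":7},{"jaw":1,"delta_pos":[-17,-0.7,0],"roll":10},{"jaw":1,"delta_pos":[-23,-1,0],"roll":13},{"jaw":1,"delta_pos":[-28.5,-1.2,0],"roll":15}]'

```text
time_s: 4.68
tool_pos: [640.1, -46.1, 151.9]
orientation: [3.14, -0.0, 1.586]
wrist_force: [-0.4, 1.2, -0.2]
opening: 27.5
grasp_force: 20.0
```

```bash
python3 g.py 660.5 -137.4 60 0
```

```text
t 4.67 p [640.1 -46.1 151.9] toolY 0.9 open 27.5 grip 20.0 F [-0.4  1.2 -0.2] q1,q7 [-0.31  0.25]
[np.float64(-9.16), np.float64(1.9), np.float64(9.19)] roll 0.9
```

Emit:
servo_tool --targets '[{"jaw":1,"delta_pos":[-4.5,0.9,1],"roll":0},{"jaw":1,"delta_pos":[-8,1.7,4],"roll":0},{"jaw":1,"delta_pos":[-9.2,1.9,7],"roll":0},{"jaw":1,"delta_pos":[-9.2,1.9,9.2],"roll":0},{"jaw":1,"delta_pos":[-9.2,1.9,9.2],"roll":0}]'

```text
time_s: 5.3
tool_pos: [659.7, -134.5, 57.6]
orientation: [-3.14, -0.001, 1.589]
wrist_force: [0.2, -0.2, -0.2]
opening: 27.9
grasp_force: 20.0
```

```bash
python3 g.py 660.5 -137.4 21 0; python3 -c "
from h import *
save(camera('wrist'),'w2')"
```

```text
t 5.3 p [ 659.7 -134.5   57.6] toolY 1.0 open 27.9 grip 20.0 F [ 0.2 -0.2 -0.2] q1,q7 [-0.14  0.43]
[np.float64(-0.29), np.float64(0.08), np.float64(3.66)] roll 1.0
```

View pics/w2.png

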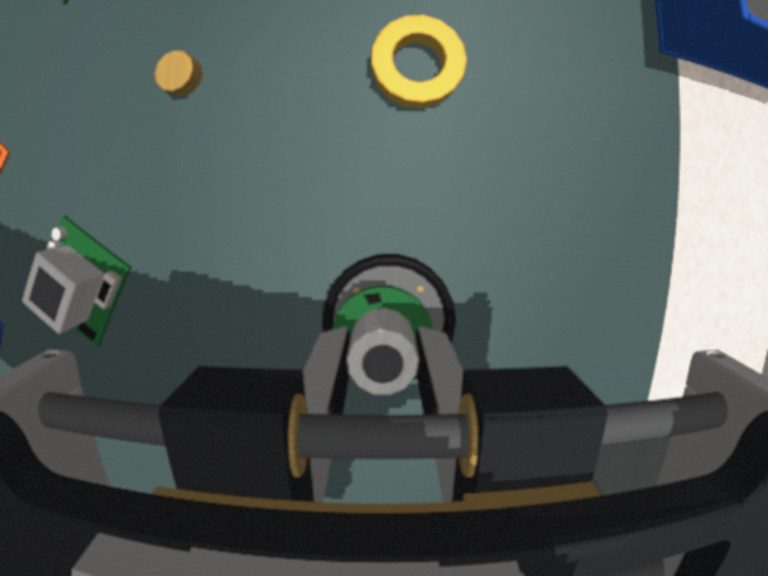

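The small module sits in the pads above its nest, with board (382,310) and nest (390,310) close to concentric. Lowering now.

Emit:
servo_tool --targets '[{"jaw":1,"delta_pos":[-0.3,0.1,1.5],"roll":0},{"jaw":1,"delta_pos":[-0.3,0.1,2.8],"roll":0},{"jaw":1,"delta_pos":[-0.3,0.1,3.3],"roll":0},{"jaw":1,"delta_pos":[-0.3,0.1,3.5],"roll":0},{"jaw":1,"delta_pos":[-0.3,0.1,3.6],"roll":0}]'

```text
time_s: 5.98
tool_pos: [661.5, -138.8, 22.7]
orientation: [3.141, 0.0, 1.588]
wrist_force: [0.4, -0.7, -1.1]
opening: 27.6
grasp_force: 20.0
```

Emit:
servo_tool --targets '[{"jaw":1,"delta_pos":[0,0.0,0.07],"roll":0},{"jaw":1,"delta_pos":[0,0,0.12],"roll":0},{"jaw":1,"delta_pos":[0,0,0.15],"roll":0},{"jaw":1,"delta_pos":[0,0,0.15],"roll":0},{"jaw":1,"delta_pos":[0,0,0.15],"roll":0}]'

```text
time_s: 6.6
tool_pos: [661.5, -138.8, 21.5]
orientation: [3.141, 0.0, 1.588]
wrist_force: [-3.1, 1.1, 5.5]
opening: 27.4
grasp_force: 20.0
```

Contact shows (5.5 N upward), so I'll release.

Emit:
servo_tool --targets '[{"jaw":0.5,"delta_pos":[0,0,0],"roll":0},{"jaw":0,"delta_pos":[0,0,0],"roll":0},{"jaw":-0.3,"delta_pos":[0,0,0],"roll":0},{"jaw":-0.3,"delta_pos":[0,0,0],"roll":0},{"jaw":-0.3,"delta_pos":[0,0,0],"roll":0}]'

```text
time_s: 7.22
tool_pos: [661.3, -138.8, 20.9]
orientation: [-3.142, 0.0, 1.588]
wrist_force: [0.1, 0.2, 0.7]
opening: 60.4
grasp_force: 0.0
```

```bash
python3 g.py 661.5 -138.8 120 0 464 -118.9 120 -32.6
```

```text
t 7.22 p [ 661.3 -138.8   20.9] toolY 1.0 open 60.4 grip 0.0 F [0.1 0.2 0.7] q1,q7 [-0.12  0.45]
[np.float64(-0.0), np.float64(0.02), np.float64(-9.91)] roll 1.0
[np.float64(2.32), np.float64(-19.7), np.float64(-9.91)] roll 33.6
```

Emit:
servo_tool --targets '[{"jaw":-0.3,"delta_pos":[0,0,-4.5],"roll":0},{"jaw":-0.8,"delta_pos":[0,-3,-9],"roll":8},{"jaw":-0.8,"delta_pos":[0.7,-9,-10],"roll":17},{"jaw":-0.8,"delta_pos":[1.5,-15,-10],"roll":26},{"jaw":-0.8,"delta_pos":[2.3,-19.7,-10],"roll":33.6}]'

```text
time_s: 7.85
tool_pos: [461.8, -118.8, 121.0]
orientation: [-3.141, -0.001, 0.996]
wrist_force: [0.6, 0.4, 0.3]
opening: 84.3
grasp_force: 0.0
```

```bash
python3 g.py 464 -118.9 15 -32.6; python3 -c "
from h import *
save(camera('wrist'),'w3'); print(env.read_state()['qpos'])"
```

```text
t 7.85 p [ 461.8 -118.8  121. ] toolY -32.9 open 84.3 grip 0.0 F [0.6 0.4 0.3] q1,q7 [-0.39 -0.13]
[np.float64(0.11), np.float64(0.19), np.float64(10.6)] roll -0.3
[-0.38991949  0.31146237  0.67755058  2.08013886 -0.26395319  0.83730571
 -0.13969342]
```

View pics/w3.png

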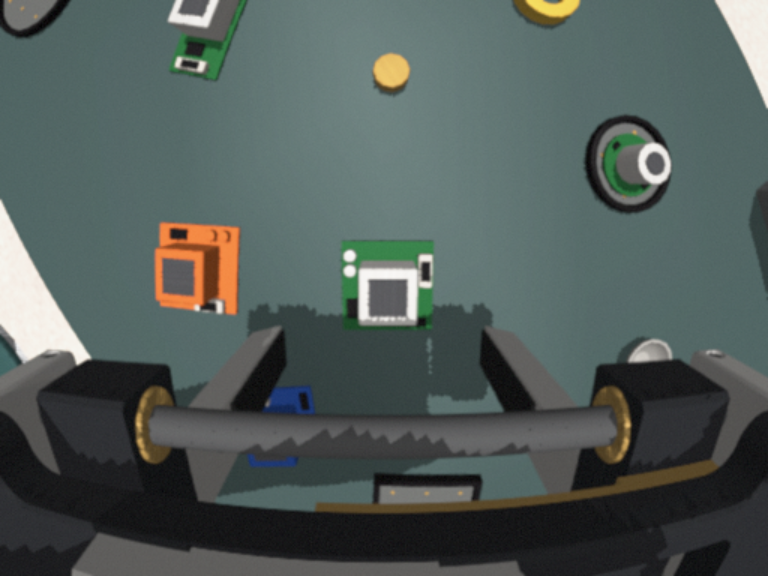

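The square module (388,285) is green, upright and aligned. The small module sits inside its nest (628,163). The orange and blue decoys are clear of the fingers.

Emit:
servo_tool --targets '[{"jaw":-0.8,"delta_pos":[0.1,0.2,4],"roll":0},{"jaw":-0.6,"delta_pos":[0.1,0.2,8],"roll":0},{"jaw":-0.3,"delta_pos":[0.1,0.2,10.2],"roll":0},{"jaw":-0.2,"delta_pos":[0.1,0.2,10.6],"roll":0},{"jaw":0,"delta_pos":[0.1,0.2,10.6],"roll":0}]'

```text
time_s: 8.52
tool_pos: [466.5, -119.6, 15.5]
orientation: [3.141, -0.0, 1.001]
wrist_force: [0.1, 0.7, -0.4]
opening: 50.0
grasp_force: 0.0
```

Emit:
servo_tool --targets '[{"jaw":1,"delta_pos":[0,0,0],"roll":0},{"jaw":1,"delta_pos":[0,0,0],"roll":0},{"jaw":1,"delta_pos":[0,0,0],"roll":0},{"jaw":1,"delta_pos":[0,0,0],"roll":0},{"jaw":1,"delta_pos":[0,0,0],"roll":0}]'

```text
time_s: 9.15
tool_pos: [466.7, -119.3, 15.8]
orientation: [3.141, -0.001, 1.002]
wrist_force: [-2.1, 1.1, 8.9]
opening: 35.7
grasp_force: 20.0
```

```bash
python3 g.py 464 -118.9 110 -32.6 381 -304 110 -35.3
```

```text
t 9.15 p [ 466.7 -119.3   15.8] toolY -32.6 open 35.7 grip 20.0 F [-2.1  1.1  8.9] q1,q7 [-0.26  0.03]
[np.float64(-0.12), np.float64(-0.25), np.float64(-9.42)] roll -0.0
[np.float64(-20.18), np.float64(2.73), np.float64(-9.42)] roll 2.7
```

Emit:
servo_tool --targets '[{"jaw":1,"delta_pos":[0,0,-2],"roll":0},{"jaw":1,"delta_pos":[0,0,-7],"roll":0},{"jaw":1,"delta_pos":[-4,0.5,-9.5],"roll":1},{"jaw":1,"delta_pos":[-9,1.2,-9.5],"roll":2},{"jaw":1,"delta_pos":[-14.5,2,-9.5],"roll":2.7}]'

```text
time_s: 9.78
tool_pos: [404.8, -253.1, 110.8]
orientation: [3.14, -0.001, 0.956]
wrist_force: [0.5, -0.2, -2.4]
opening: 35.5
grasp_force: 20.0
```

```bash
python3 g.py 381 -304 50 -35.3
```

```text
t 9.78 p [ 404.8 -253.1  110.8] toolY -35.2 open 35.5 grip 20.0 F [ 0.5 -0.2 -2.4] q1,q7 [-0.12  0.18]
[np.float64(-5.53), np.float64(1.0), np.float64(6.08)] roll 0.1
```

Emit:
servo_tool --targets '[{"jaw":1,"delta_pos":[-4,0.7,1],"roll":0},{"jaw":1,"delta_pos":[-5.5,1,4],"roll":0},{"jaw":1,"delta_pos":[-5.5,1,6],"roll":0},{"jaw":1,"delta_pos":[-5.5,1,6.1],"roll":0},{"jaw":1,"delta_pos":[-5.5,1,6.1],"roll":0}]'

```text
time_s: 10.4
tool_pos: [381.7, -303.0, 49.8]
orientation: [3.141, -0.0, 0.955]
wrist_force: [-0.1, 0.8, -1.2]
opening: 36.0
grasp_force: 20.0
```

```bash
python3 g.py 381 -304 22.5 -35.3; python3 -c "
from h import *
save(camera('wrist'),'w4')"
```

```text
t 10.4 p [ 381.7 -303.    49.8] toolY -35.3 open 36.0 grip 20.0 F [-0.1  0.8 -1.2] q1,q7 [0.07 0.4 ]
[np.float64(-0.12), np.float64(0.0), np.float64(2.73)] roll 0.0
```

View pics/w4.png

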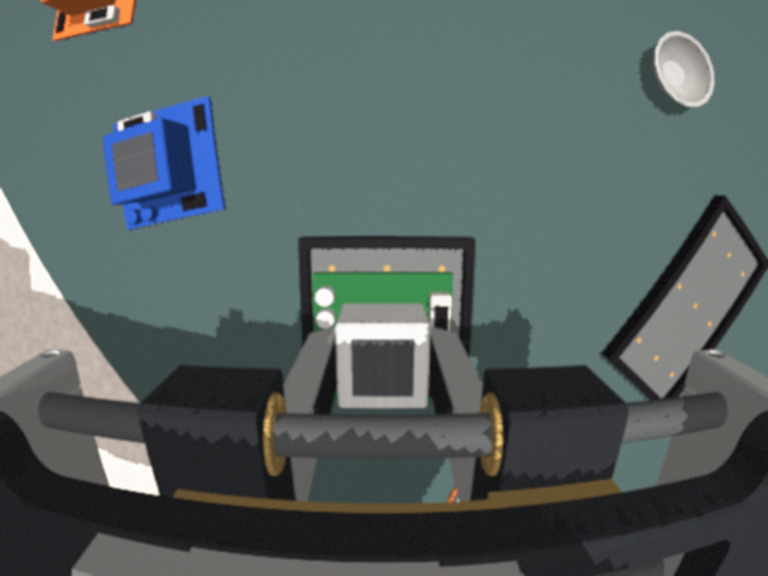

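The square board (383,300) is centred and parallel to its nest (387,300). Lowering.

Emit:
servo_tool --targets '[{"jaw":1,"delta_pos":[-0.1,0,1.2],"roll":0},{"jaw":1,"delta_pos":[-0.1,0,2.2],"roll":0},{"jaw":1,"delta_pos":[-0.1,0,2.6],"roll":0},{"jaw":1,"delta_pos":[-0.1,0,2.8],"roll":0},{"jaw":1,"delta_pos":[-0.1,0,2.8],"roll":0}]'

```text
time_s: 11.08
tool_pos: [380.3, -303.7, 21.2]
orientation: [-3.141, -0.0, 0.954]
wrist_force: [-5.5, 2.8, 11.1]
opening: 35.7
grasp_force: 20.0
```

Contact (11 N upward). Releasing.

Emit:
servo_tool --targets '[{"jaw":0.5,"delta_pos":[0,0,0],"roll":0},{"jaw":0,"delta_pos":[0,0,0],"roll":0},{"jaw":-0.4,"delta_pos":[0,0,0],"roll":0},{"jaw":-0.4,"delta_pos":[0,0,0],"roll":0},{"jaw":-0.4,"delta_pos":[0,0,0],"roll":0}]'

```text
time_s: 11.7
tool_pos: [380.7, -303.8, 21.0]
orientation: [3.142, 0.0, 0.954]
wrist_force: [-0.3, 0.2, 0.6]
opening: 65.1
grasp_force: 0.0
```

```bash
python3 g.py 381 -304 120 -35 470.8 116 120 -51.3
```

```text
t 11.7 p [ 380.7 -303.8   21. ] toolY -35.3 open 65.1 grip 0.0 F [-0.3  0.2  0.6] q1,q7 [0.11 0.44]
[np.float64(-0.0), np.float64(0.04), np.float64(-9.9)] roll -0.3
[np.float64(39.46), np.float64(-16.91), np.float64(-9.9)] roll 16.0
```

Emit:
servo_tool --targets '[{"jaw":-0.4,"delta_pos":[0,0,-4.5],"roll":0},{"jaw":-0.7,"delta_pos":[2,-1,-9.5],"roll":2},{"jaw":-0.7,"delta_pos":[7,-3,-10],"roll":6},{"jaw":-0.7,"delta_pos":[12.5,-5.4,-10],"roll":11},{"jaw":-0.7,"delta_pos":[18,-7.8,-10],"roll":16}]'

```text
time_s: 12.32
tool_pos: [421.4, -109.9, 121.3]
orientation: [3.141, -0.001, 0.672]
wrist_force: [1.7, -0.4, 0.7]
opening: 79.7
grasp_force: 0.0
```

```bash
python3 g.py 470.8 116 120 -51.3
```

```text
t 12.32 p [ 421.4 -109.9  121.3] toolY -51.5 open 79.7 grip 0.0 F [ 1.7 -0.4  0.7] q1,q7 [-0.53 -0.46]
[np.float64(17.93), np.float64(-14.6), np.float64(0.13)] roll -0.2
```

Emit:
servo_tool --targets '[{"jaw":-0.7,"delta_pos":[4.5,-3.6,0],"roll":0},{"jaw":-0.7,"delta_pos":[9,-7.3,0],"roll":0},{"jaw":-0.7,"delta_pos":[13.5,-11,0],"roll":0},{"jaw":-0.7,"delta_pos":[17.9,-14.6,0],"roll":0},{"jaw":-0.7,"delta_pos":[17.9,-14.6,0],"roll":0}]'

```text
time_s: 12.95
tool_pos: [469.8, 118.0, 120.7]
orientation: [3.142, -0.0, 0.681]
wrist_force: [-0.8, -0.8, 0.6]
opening: 79.5
grasp_force: 0.0
```

```bash
python3 g.py 470.8 116 15 -51.3; python3 -c "
from h import *
save(camera('wrist'),'w5')"
```

```text
t 12.95 p [469.8 118.  120.7] toolY -51.0 open 79.5 grip 0.0 F [-0.8 -0.8  0.6] q1,q7 [-0.89 -0.93]
[np.float64(-0.05), np.float64(0.22), np.float64(10.57)] roll 0.3
```

View pics/w5.png

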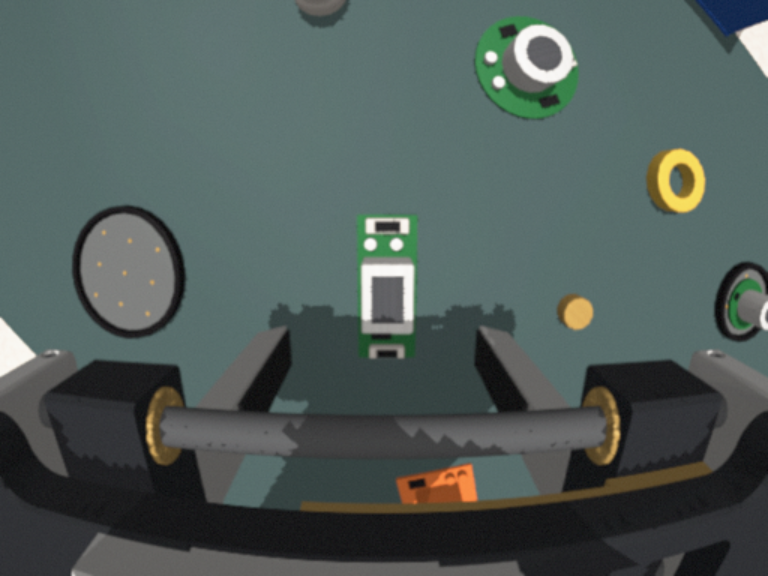

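The long module (388,290) is aligned between the fingers. Descending to grip.

Emit:
servo_tool --targets '[{"jaw":-0.7,"delta_pos":[0,0.2,4],"roll":0.3},{"jaw":-0.6,"delta_pos":[0,0.2,8],"roll":0.3},{"jaw":-0.3,"delta_pos":[0,0.2,10.2],"roll":0.3},{"jaw":-0.2,"delta_pos":[0,0.2,10.6],"roll":0.3},{"jaw":0,"delta_pos":[0,0.2,10.6],"roll":0.3}]'

```text
time_s: 13.62
tool_pos: [471.1, 111.9, 15.6]
orientation: [3.141, -0.0, 0.669]
wrist_force: [0.1, 1.3, 0.9]
opening: 50.0
grasp_force: 0.0
```

Emit:
servo_tool --targets '[{"jaw":1,"delta_pos":[0,0,0],"roll":0},{"jaw":1,"delta_pos":[0,0,0],"roll":0},{"jaw":1,"delta_pos":[0,0,0],"roll":0},{"jaw":1,"delta_pos":[0,0,0],"roll":0},{"jaw":1,"delta_pos":[0,0,0],"roll":0}]'

```text
time_s: 14.25
tool_pos: [471.1, 112.9, 15.7]
orientation: [-3.141, -0.001, 0.67]
wrist_force: [-3.0, 1.5, 10.6]
opening: 31.9
grasp_force: 20.0
```

```bash
python3 g.py 470.8 116 150 -51.3 541.5 -409.5 150 -72.9
```

```text
t 14.25 p [471.1 112.9  15.7] toolY -51.6 open 31.9 grip 20.0 F [-3.   1.5 10.6] q1,q7 [-0.76 -0.77]
[np.float64(0.17), np.float64(-0.27), np.float64(-13.43)] roll -0.3
[np.float64(-26.93), np.float64(45.31), np.float64(-13.43)] roll 21.3
```

Emit:
servo_tool --targets '[{"jaw":1,"delta_pos":[0,0,-2],"roll":0},{"jaw":1,"delta_pos":[0,0,-7],"roll":0},{"jaw":1,"delta_pos":[-1,2,-12],"roll":3},{"jaw":1,"delta_pos":[-3.5,6,-13.4],"roll":7},{"jaw":1,"delta_pos":[-6.5,11,-13.4],"roll":11}]'

```text
time_s: 14.88
tool_pos: [488.9, -14.3, 150.6]
orientation: [-3.141, -0.003, 0.478]
wrist_force: [0.9, 0.8, -2.7]
opening: 32.0
grasp_force: 20.0
```

```bash
python3 g.py 541.5 -409.5 150 -72.9
```

```text
t 14.88 p [488.9 -14.3 150.6] toolY -62.6 open 32.0 grip 20.0 F [ 0.9  0.8 -2.7] q1,q7 [-0.72 -0.84]
[np.float64(-13.53), np.float64(37.51), np.float64(0.06)] roll 10.3
```

Emit:
servo_tool --targets '[{"jaw":1,"delta_pos":[-2,5.5,0],"roll":2},{"jaw":1,"delta_pos":[-4,11,0],"roll":4},{"jaw":1,"delta_pos":[-6,16.5,0],"roll":6},{"jaw":1,"delta_pos":[-8,22,0],"roll":8},{"jaw":1,"delta_pos":[-10,27.5,0],"roll":10.3}]'

```text
time_s: 15.5
tool_pos: [526.0, -305.9, 149.2]
orientation: [-3.141, -0.0, 0.298]
wrist_force: [0.6, 0.9, -0.7]
opening: 32.0
grasp_force: 20.0
```

```bash
python3 g.py 541.5 -409.5 60 -72.9
```

```text
t 15.5 p [ 526.  -305.9  149.2] toolY -73.0 open 32.0 grip 20.0 F [ 0.6  0.9 -0.7] q1,q7 [-0.11 -0.41]
[np.float64(-1.55), np.float64(10.36), np.float64(8.92)] roll -0.1
```

Emit:
servo_tool --targets '[{"jaw":1,"delta_pos":[-0.8,5,0.5],"roll":0},{"jaw":1,"delta_pos":[-1.6,9,3],"roll":0},{"jaw":1,"delta_pos":[-1.6,10.4,7],"roll":0},{"jaw":1,"delta_pos":[-1.6,10.4,8.9],"roll":0},{"jaw":1,"delta_pos":[-1.6,10.4,8.9],"roll":0}]'

```text
time_s: 16.12
tool_pos: [540.8, -407.1, 59.3]
orientation: [-3.14, 0.001, 0.299]
wrist_force: [-0.2, 0.8, -2.0]
opening: 32.2
grasp_force: 20.0
```

```bash
python3 g.py 541.5 -409.5 21.5 -72.9; python3 -c "
from h import *
save(camera('wrist'),'w6')"
```

```text
t 16.12 p [ 540.8 -407.1   59.3] toolY -72.9 open 32.2 grip 20.0 F [-0.2  0.8 -2. ] q1,q7 [ 0.13 -0.24]
[np.float64(-0.0), np.float64(0.25), np.float64(3.78)] roll 0.0
```

View pics/w6.png

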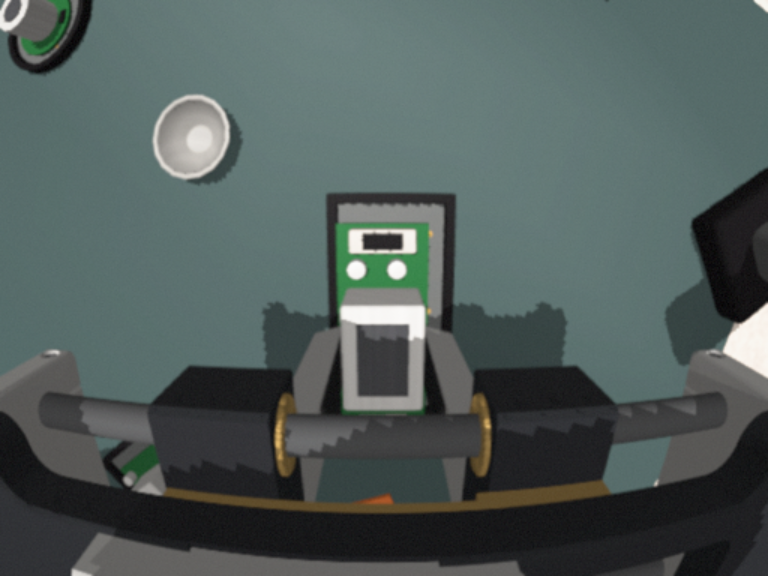

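The long board (382,260) is parallel to its nest (391,260), about 3 mm to the left. I'll correct that on the way down.

Emit:
servo_tool --targets '[{"jaw":1,"delta_pos":[0,0.3,1.5],"roll":0},{"jaw":1,"delta_pos":[0,0.3,2.8],"roll":0},{"jaw":1,"delta_pos":[0,0.3,3.4],"roll":0},{"jaw":1,"delta_pos":[0,0.3,3.7],"roll":0},{"jaw":1,"delta_pos":[0,0.3,3.8],"roll":0}]'

```text
time_s: 16.8
tool_pos: [542.1, -411.3, 22.0]
orientation: [3.141, -0.0, 0.298]
wrist_force: [0.4, -0.8, -1.4]
opening: 31.8
grasp_force: 20.0
```

Emit:
servo_tool --targets '[{"jaw":1,"delta_pos":[0,0.0,0.03],"roll":0},{"jaw":1,"delta_pos":[0,0,0.06],"roll":0},{"jaw":1,"delta_pos":[0,0,0.08],"roll":0},{"jaw":1,"delta_pos":[0,0,0.08],"roll":0},{"jaw":1,"delta_pos":[0,0,0.08],"roll":0}]'

```text
time_s: 17.42
tool_pos: [542.1, -411.4, 21.8]
orientation: [3.141, -0.0, 0.298]
wrist_force: [-1.9, 2.5, 5.9]
opening: 31.7
grasp_force: 20.0
```

Emit:
servo_tool --targets '[{"jaw":0.5,"delta_pos":[0,0,0],"roll":0},{"jaw":0,"delta_pos":[0,0,0],"roll":0},{"jaw":-0.4,"delta_pos":[0,0,0],"roll":0},{"jaw":-0.4,"delta_pos":[0,0,0],"roll":0},{"jaw":-0.4,"delta_pos":[0,0,0],"roll":0}]'

```text
time_s: 18.05
tool_pos: [542.0, -411.3, 21.2]
orientation: [3.141, 0.0, 0.298]
wrist_force: [0.1, -0.1, -0.2]
opening: 65.4
grasp_force: 0.0
```

Emit:
servo_tool --targets '[{"jaw":-0.4,"delta_pos":[0,0,-4],"roll":0},{"jaw":-0.4,"delta_pos":[0,0,-8],"roll":0},{"jaw":-0.8,"delta_pos":[0.5,-4,-12],"roll":0},{"jaw":-0.8,"delta_pos":[1.5,-9,-12],"roll":0},{"jaw":-0.8,"delta_pos":[2.5,-15,-12],"roll":0}]'

```text
time_s: 18.68
tool_pos: [521.6, -259.5, 141.5]
orientation: [3.141, -0.001, 0.297]
wrist_force: [1.8, 1.8, -0.1]
opening: 84.7
grasp_force: 0.0
```

```bash
python3 g.py 653.5 139.1 140 -73
```

```text
t 18.68 p [ 521.6 -259.5  141.5] toolY -73.0 open 84.7 grip 0.0 F [ 1.8  1.8 -0.1] q1,q7 [-0.21 -0.47]
[np.float64(24.29), np.float64(-34.25), np.float64(0.15)] roll 0.0
```

Emit:
servo_tool --targets '[{"jaw":-0.8,"delta_pos":[3,-4.3,0],"roll":-8},{"jaw":-0.8,"delta_pos":[6.5,-9.2,0],"roll":-16},{"jaw":-0.8,"delta_pos":[10,-14,0],"roll":-24},{"jaw":-0.8,"delta_pos":[13.5,-19,0],"roll":-32},{"jaw":-0.8,"delta_pos":[17,-24,0],"roll":-40}]'

```text
time_s: 19.3
tool_pos: [614.3, 20.9, 141.4]
orientation: [3.141, -0.0, 1.001]
wrist_force: [0.7, -1.1, 0.3]
opening: 84.5
grasp_force: 0.0
```

```bash
python3 g.py 653.5 139.1 120 -33
```

```text
t 19.3 p [614.3  20.9 141.4] toolY -32.7 open 84.5 grip 0.0 F [ 0.7 -1.1  0.3] q1,q7 [-0.54 -0.36]
[np.float64(12.07), np.float64(-3.07), np.float64(2.14)] roll 0.3
```

Emit:
servo_tool --targets '[{"jaw":-0.8,"delta_pos":[5,-1.2,0],"roll":0},{"jaw":-0.8,"delta_pos":[10,-2.6,1],"roll":0},{"jaw":-0.8,"delta_pos":[12.1,-3.1,2],"roll":0},{"jaw":-0.8,"delta_pos":[12.1,-3.1,2.1],"roll":0},{"jaw":-0.8,"delta_pos":[12.1,-3.1,2.1],"roll":0}]'

```text
time_s: 19.92
tool_pos: [653.5, 135.3, 120.4]
orientation: [3.141, 0.001, 0.994]
wrist_force: [-0.6, -0.7, 0.3]
opening: 84.1
grasp_force: 0.0
```

```bash
python3 g.py 653.5 139.1 15 -33; python3 -c "
from h import *
save(camera('wrist'),'w7')"
```

```text
t 19.93 p [653.5 135.3 120.4] toolY -33.0 open 84.1 grip 0.0 F [-0.6 -0.7  0.3] q1,q7 [-0.65 -0.53]
[np.float64(0.32), np.float64(-0.21), np.float64(10.54)] roll -0.0
```

View pics/w7.png

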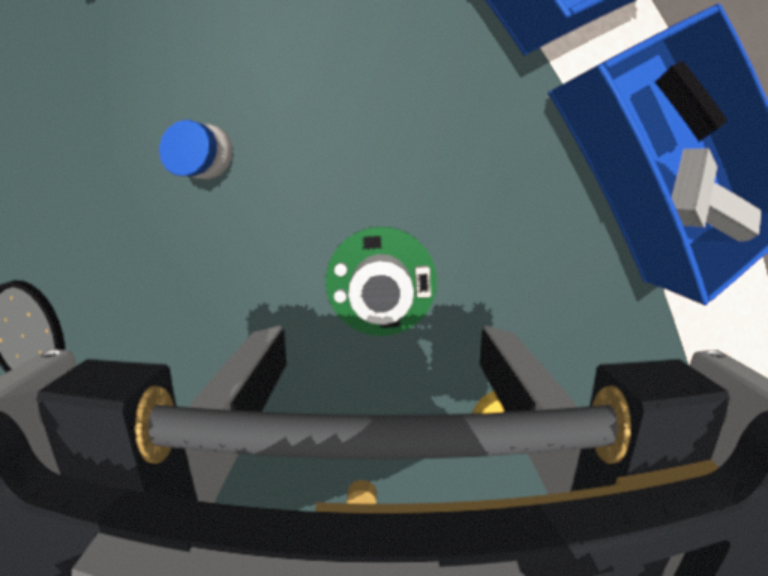

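The large round module (381,280) is between the fingers, and the ring is clear of them. Descending.

Emit:
servo_tool --targets '[{"jaw":-0.8,"delta_pos":[0.3,-0.2,4],"roll":0},{"jaw":-0.6,"delta_pos":[0.3,-0.2,8],"roll":0},{"jaw":-0.4,"delta_pos":[0.3,-0.2,10.2],"roll":0},{"jaw":-0.2,"delta_pos":[0.3,-0.2,10.5],"roll":0},{"jaw":0,"delta_pos":[0.3,-0.2,10.5],"roll":0}]'

```text
time_s: 20.6
tool_pos: [654.3, 140.5, 16.4]
orientation: [3.14, -0.001, 0.996]
wrist_force: [-0.1, 0.4, -0.5]
opening: 50.0
grasp_force: 0.0
```

Emit:
servo_tool --targets '[{"jaw":1,"delta_pos":[0,0,0],"roll":0},{"jaw":1,"delta_pos":[0,0,0],"roll":0},{"jaw":1,"delta_pos":[0,0,0],"roll":0},{"jaw":1,"delta_pos":[0,0,0],"roll":0},{"jaw":1,"delta_pos":[0,0,0],"roll":0}]'

```text
time_s: 21.22
tool_pos: [654.4, 140.9, 16.6]
orientation: [3.14, -0.001, 0.996]
wrist_force: [-1.0, -0.6, 6.8]
opening: 39.4
grasp_force: 20.0
```

```bash
python3 g.py 653.5 139.1 140 -33 356 276 140 -33
```

```text
t 21.23 p [654.4 140.9  16.6] toolY -32.9 open 39.4 grip 20.0 F [-1.  -0.6  6.8] q1,q7 [-0.61 -0.48]
[np.float64(-0.2), np.float64(0.02), np.float64(-12.34)] roll 0.1
[np.float64(-4.87), np.float64(-32.39), np.float64(-12.34)] roll 0.1
```

Emit:
servo_tool --targets '[{"jaw":1,"delta_pos":[0,0,-2],"roll":0},{"jaw":1,"delta_pos":[0,0,-7],"roll":0},{"jaw":1,"delta_pos":[-0.5,-4,-11.5],"roll":0},{"jaw":1,"delta_pos":[-1.3,-9,-12.3],"roll":0},{"jaw":1,"delta_pos":[-2.2,-14.5,-12.3],"roll":0}]'

```text
time_s: 21.85
tool_pos: [519.1, 201.8, 140.3]
orientation: [3.141, -0.003, 0.996]
wrist_force: [0.7, 1.2, -0.9]
opening: 39.9
grasp_force: 20.0
```

Emit:
servo_tool --targets '[{"jaw":1,"delta_pos":[-0.7,-5,0],"roll":0},{"jaw":1,"delta_pos":[-1.5,-10,0],"roll":0},{"jaw":1,"delta_pos":[-2.3,-15,2],"roll":0},{"jaw":1,"delta_pos":[-2.7,-17.5,5],"roll":0},{"jaw":1,"delta_pos":[-2.7,-17.9,8],"roll":0}]'

```text
time_s: 22.48
tool_pos: [353.5, 277.3, 58.7]
orientation: [-3.14, -0.002, 0.999]
wrist_force: [1.3, 0.6, -0.8]
opening: 39.7
grasp_force: 20.0
```

```bash
python3 g.py 356 276 22 -33; python3 -c "
from h import *
save(camera('wrist'),'w8')"
```

```text
t 22.48 p [353.5 277.3  58.7] toolY -32.8 open 39.7 grip 20.0 F [ 1.3  0.6 -0.8] q1,q7 [-1.21 -1.  ]
[np.float64(0.02), np.float64(0.28), np.float64(3.67)] roll 0.2
```

View pics/w8.png

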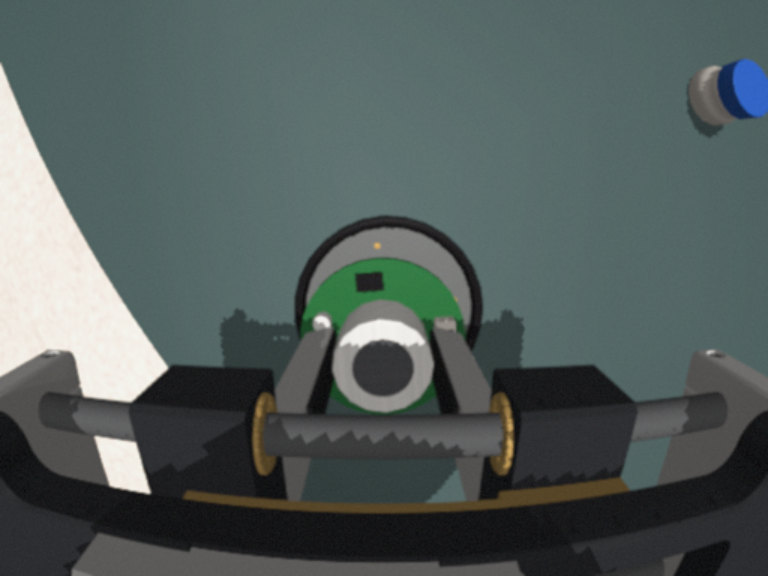

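The large round board (382,310) is about 3 mm left of its nest (388,310). I'll correct and lower.

Emit:
servo_tool --targets '[{"jaw":1,"delta_pos":[0,0.2,1.3],"roll":0},{"jaw":1,"delta_pos":[0,0.2,2.4],"roll":0},{"jaw":1,"delta_pos":[0,0.2,3],"roll":0},{"jaw":1,"delta_pos":[0,0.2,3.3],"roll":0},{"jaw":1,"delta_pos":[0,0.2,3.4],"roll":0}]'

```text
time_s: 23.15
tool_pos: [356.7, 274.7, 24.2]
orientation: [3.142, -0.0, 0.996]
wrist_force: [-0.4, -0.1, -1.4]
opening: 39.7
grasp_force: 20.0
```

Emit:
servo_tool --targets '[{"jaw":1,"delta_pos":[0,0.0,0.06],"roll":0},{"jaw":1,"delta_pos":[0,0,0.12],"roll":0},{"jaw":1,"delta_pos":[0,0,0.17],"roll":0},{"jaw":1,"delta_pos":[0,0,0.2],"roll":0},{"jaw":1,"delta_pos":[0,0,0.2],"roll":0}]'

```text
time_s: 23.78
tool_pos: [356.5, 274.8, 22.5]
orientation: [-3.141, -0.0, 0.996]
wrist_force: [-4.2, -1.4, 11.5]
opening: 39.4
grasp_force: 20.0
```

Emit:
servo_tool --targets '[{"jaw":0.5,"delta_pos":[0,0,0],"roll":0},{"jaw":0,"delta_pos":[0,0,0],"roll":0},{"jaw":-0.4,"delta_pos":[0,0,0],"roll":0},{"jaw":-0.4,"delta_pos":[0,0,0],"roll":0},{"jaw":-0.4,"delta_pos":[0,0,0],"roll":0}]'

```text
time_s: 24.4
tool_pos: [356.6, 274.7, 22.1]
orientation: [3.141, 0.0, 0.996]
wrist_force: [0.3, 0.1, -0.4]
opening: 65.6
grasp_force: 0.0
```

Emit:
servo_tool --targets '[{"jaw":-0.4,"delta_pos":[0,0,-4],"roll":0},{"jaw":-0.4,"delta_pos":[0,0,-8],"roll":0},{"jaw":-0.4,"delta_pos":[0,0,-13],"roll":0},{"jaw":-0.4,"delta_pos":[4,-1,-17],"roll":0},{"jaw":-0.4,"delta_pos":[9,-3,-18],"roll":0}]'

```text
time_s: 25.02
tool_pos: [381.5, 368.1, 205.3]
orientation: [-3.141, -0.005, 0.995]
wrist_force: [0.6, 0.4, -0.3]
opening: 65.5
grasp_force: 0.0
```

Emit:
servo_tool --targets '[{"jaw":-0.4,"delta_pos":[5,-1.5,0],"roll":0},{"jaw":-0.4,"delta_pos":[10,-3,0],"roll":0},{"jaw":-0.4,"delta_pos":[14,-4,0],"roll":0},{"jaw":-0.4,"delta_pos":[14,-4,0],"roll":0},{"jaw":-0.4,"delta_pos":[14,-4,0],"roll":0}]'

```text
time_s: 25.65
tool_pos: [422.9, 505.0, 201.8]
orientation: [3.141, 0.001, 0.996]
wrist_force: [-0.2, -1.0, -0.6]
opening: 65.9
grasp_force: 0.0
```

```bash
python3 g.py; python3 -c "
from h import *
c=camera('top'); im=c['image']; cv2.imwrite('pics/fin.png',cv2.resize(im[110:280,85:425][:,:,::-1],None,fx=2.35,fy=2.35,interpolation=2))
from m2 import measure; measure(c)"
```

```text
t 25.65 p [422.9 505.  201.8] toolY -33.0 open 65.9 grip 0.0 F [-0.2 -1.  -0.6] q1,q7 [-1.32 -1.25]
nest [593. 364.] cen 377.0 -440.6 rect [ 377.  -440.4] [71.9 72.2] 37.2
nest [514. 360.] cen 382.3 -305.7 rect [ 384.4 -296.8] [115.5 106.9] 59.2
nest [579. 272.] cen 542.5 -411.2 rect [ 544.7 -411.6] [127.2  65. ] 13.6
nest [343. 293.] cen 506.6 128.2 rect [524.5 172.3] [557.3 893.8] 1.5
label [211. 366.] cen 355.2 275.5 rect [355.3 275.8] [22.  23.3] 47.1
label [524. 361.] cen 378.4 -305.0 rect [ 378.5 -305.1] [25.2 25.3] 54.2
label [581. 275.] cen 543.5 -412.1 rect [ 543.9 -412.1] [33.3 22.8] 13.5
label [436. 209.] cen 662.2 -138.3 rect [ 662.5 -138.2] [14.2 14.6] 46.7
white [210. 369.] cen 353.8 276.0 rect [351.8 277.7] [39.9 46.6] 47.2
white [524. 360.] cen 379.1 -304.6 rect [ 380.6 -306.7] [38.8 43.8] 45.9
white [580. 273.] cen 544.2 -411.0 rect [ 548.6 -409.9] [55.9 33.4] 17.4
white [512. 245.] cen 596.4 -279.9 rect [ 596.3 -279.9] [26.  37.4] 1.4
white [436. 210.] cen 661.8 -137.3 rect [ 662.5 -136.8] [26.3 25.8] 1.4
```

View pics/fin.png

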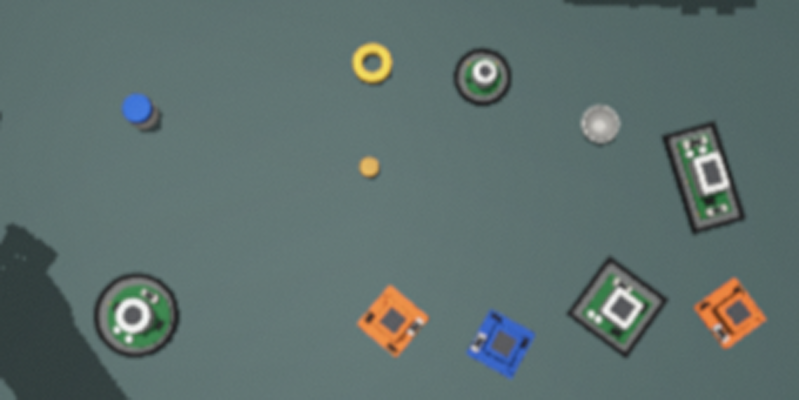

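The four modules are in their nests, upright: crop (135,315), (483,75), (617,305) and (704,177). Label centres are within 4 mm of the nest centres, against 8 mm of room. The decoys are untouched and the gripper is clear. Handing in.

```bash
python3 -c "
from h import *
print(sign_off())"
```

```text
the job is handed in; nothing more can be done
None
```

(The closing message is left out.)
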